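# Shut and lock the cradle slide past its spring plunger

## Task

Shut the slide of the grey fixture so that the tube offcut cannot leave its cradle: press the ribbed spring plunger in the slide's window fully down with the fingertips and, keeping it down, push the slide's upright wall towards the cradle until the tail of the slide is past the plunger and the plunger has sprung up fully behind it. Nothing is to be lifted; leave the tube and the pipe, nut and bolt beside the fixture where they are.

Things in the scene. Friction and masses are not known exactly. Their poses are not given: they have to be found in the camera images.
- fixture: Grey fixture fixed to the bench, 132 mm wide (x), 328 long (y -78 to 250), flat deck 28 above the bench; origin on the bench under the plunger's centre. The slide travels along its +y. Side guides with keeper lips at x = +-42 to +-60, y = -77 to 190, reach 18 above the deck.
- cradle (a point): Middle of the cradle, on the deck at fixture y = 217 mm: a U of steel walls 32 high above the deck, y = 190 to 247, 96 wide, open towards the slide, with the tube in it. The ends of its two side walls stop the slide at 106 of travel.
- plunger (a joint): Spring plunger's travel in m: 0 up, 0.0135 fully down; guided, may be pressed anywhere on top. About 4 N to start, 8 N fully down. Up, it bars the slide; down 0.0105 or more, the slide passes over it. Once the slide's tail lies over it the slide keeps it down; it springs up when the slide has travelled 98 mm and bars the way back.
- pad_top (a point): Centre of the plunger's ribbed top, a steel rectangle 40 mm (fixture x) by 68 (fixture y) at fixture x = y = 0. 42 above the bench when up, 28.5 when fully down (0.5 above the deck). Moves with the plunger.
- slide: Loose aluminium slide in the guides, 100 mm wide, 148 long (own y -64 tail to 84 nose), plate 12 thick, 0.7 kg. Origin on the deck, axes as the fixture's; starts within 2 mm of fixture y = 0. A window (own x -28 to 28, y -37 to 37) surrounds the plunger; its tail plate (y -64 to -37) has its underside 3.5 above the deck.
- push_face (a point): Point in the middle of the face to push (it looks to the fixture's -y) on the slide's upright wall, at slide y = 14 mm, 34 above the deck. The wall crosses the window over the plunger: slide y 14 to 22, 70 wide, 16.5 to 52 above the deck, braced to the nose. Fingers reach the plunger through the window's open part, slide y -37 to 14, 56 wide.
- tube: Short dark square steel tube offcut, 73 long across the fixture, 40 by 40, lying in the cradle about 217 mm from the fixture's origin along its y; origin at the centre of its underside, on the deck. The shut slide stops a few mm short of it. To be left alone.
- pipe: Dark round pipe offcut standing beside the fixture on its +x side, 48 across, 65 high; origin under its centre. To be left alone.
- nut: Hexagon nut lying beside the fixture on its +x side, 34 across, 16 high; origin under its centre. To be left alone.
- bolt: Hexagon bolt lying beside the fixture on its -x side, 80 long, 27 across its head; origin under its centre. To be left alone.

How it is judged:
By the outcome, as a careful person would: the job done as asked, in the order asked, and still so for the second after the job is handed in, with the robot touching nothing.
It also fails if it takes over 35 s, if anything falls off the work surface, if the arm or the gripper's body presses on something with over 40 N, if the wrist force passes 120 N, or if a joint passes its speed limit or range.

## Robot

A 6-joint arm with a two-finger parallel gripper is mounted at the origin on a cart in front of the work surface, level with it; the furniture and walls round the work are solid. World frame = base frame: x ahead of the robot, y to its left, z up, the work surface at z = 0. Lengths are in mm, angles in rad, forces in N, time in s.
With the tool pointing down it reaches from about 350 to 775 mm from the base axis. Payload 7.3 kg.
Tool frame: the origin (TCP) lies midway between the tips of the shut fingers; the grasp point (between the pads) lies 19 mm behind it; z points along the fingers, y is the line along which they close (so a half turn about z gives the same grasp; the last joint's range is limited). The gripper opens to 92 mm and grips with 3 to 60 N. Pads are 19 mm wide; open, the fingers measure 130 mm over their backs; the gripper's body (75 mm by 190 mm) begins 47 mm behind the grasp point.
Start: joints at [1.086, 0.342, 1.524, -0, 1.275, -0.146], TCP at [174.473, 495.181, 226.741] pointing down, gripper open.
Joint ranges: [-2.53, 2.53], [-0.77, 2.02], [0.04, 2.7], [-1, 4.14], [0.28, 2.66], [-3.11, 3.11]. Speed limits (rad/s): [2.57, 2.57, 3.14, 3.14, 3.14, 3.14].

## Interface

Orientations are given as [roll, pitch, yaw] about the fixed x, y, z axes, in that order (R = Rz(yaw) Ry(pitch) Rx(roll)).
In Python, from plant import bot gives the robot as it stands. The module is installed in compiled form; this text tells all that it offers.
- The arm moves only by the shell command python3 -m crank 'ROWS' [OPENING]. ROWS is JSON, a list of rows, each a list of 6 numbers: the shift along the tool's x, y, z in m, then the turn, a rotation vector about the tool's x, y, z in rad. In form: [[dx, dy, dz, wx, wy, wz], ...]. A call has 1 to 5 rows; each row shifts and turns the commanded pose from where the row before left it, along the tool's axes as they then stand; what a row does not reach is not made up. A row lasts 1/8 s, in which the tool goes at most 62.5 mm and 10.7 degrees, less where a joint would pass 70% of its speed; a pose out of reach is approached as far as the arm can. A call is refused whole if a number of a shift passes 0.0625 or a number of a turn 0.188, either way. A call with a gripper value outside its range is refused whole. OPENING is the opening in per cent of the stroke, from 0 (shut) to 100 (fully open), set as the call begins (- or left out, the last holds). The fingers move at their own pace and stop on an object; the grip force is fixed at half the most. Time passes only in rows, so rows that do not move let the fingers close. It gives the time, the measured TCP pose, the force, the opening and the grip force at its end, in the units of the state.
- bot.get_obs(): the state, without advancing time (a new reading comes with each control period).
- bot.capture(name): name is "scene" or "top" or "wrist"; returns a dict with "color" (420x560x3 uint8, blue, green, red), "fov_y" (degrees; the focal length in pixels is half the picture's height over the tangent of half this angle, whatever the lens; pixels are square), "cx", "cy" (the principal point, pixels), "extrinsics" (4x4, takes a point from world to camera coordinates); the wrist camera has in their place "tool_from_camera" (4x4, takes a point from camera to tool coordinates, whose origin is the TCP and whose axes are the flange's). Camera axes: x right, y up, looking along -z (the intrinsics and any distortion apply to the point x, -y, -z); pixel columns grow to the right and rows downward; lengths in mm; the calibration is good to about 2 mm. A picture is of the moment at which its call begins: read the wrist's pose just before it. There is no depth.
- bot.close_job(): hands the job in; it is judged then, once.
The state is a dict: "time": time; "joint_positions": joint angles; "dq": joint speeds; "tau": joint torques, N m; "tool_pos": TCP position; "tcp_rot": TCP orientation; "contact_force": force on the tool from outside, world axes, zero at the start; "moment": the same for the moment, N m; "grip_width": finger opening in mm; "finger_force": force on a finger pad.
Only numpy, scipy, OpenCV 4.12 (cv2) and the standard library are available. Lean on these libraries where they do the work, as an engineer would, in place of code of your own. Each camera call takes 0.05 s, during which the arm holds its last target. There are 200 camera calls.

## Working session

There is one attempt and no reset: what is moved stays moved. The work goes in short steps, Python scripts to look and compute and a shell command to move; the robot and the scene stay as the last step left them, time stands still between calls to the robot, and variables do not carry over. Pictures are saved under pics/ and viewed, at most 10 in all, crops included, and the job is handed in when it is done.

```bash
mkdir -p pics
python3 - <<'E'
from plant import bot
import cv2,numpy as np
o=bot.get_obs();print({k:np.round(v,3).tolist() for k,v in o.items()})
for n in("scene","top","wrist"):
    c=bot.capture(n);cv2.imwrite(f"pics/{n}0.png",c["color"]);print(n,{k:np.round(v,4).tolist() for k,v in c.items() if k!="color"})
E
```

```text
{'time': 0.0, 'joint_positions': [1.086, 0.343, 1.525, 0.0, 1.275, -0.146], 'dq': [-0.001, 0.0, -0.0, -0.001, -0.002, 0.001], 'tau': [-0.0, -43.124, -24.422, 0.072, 0.056, -0.0], 'tool_pos': [174.272, 494.799, 226.051], 'tcp_rot': [-3.14, -0.0, 2.803], 'contact_force': [-0.007, 0.246, -0.24], 'moment': [-0.016, 0.01, 0.002], 'finger_force': 0.0, 'grip_width': 91.595}
scene {'fov_y': 49.8245, 'cx': 285.6058, 'cy': 213.1846, 'extrinsics': [[0.7153, -0.6988, -0.0053, -390.3513], [0.5323, 0.5399, 0.652, -382.5203], [-0.4528, -0.4692, 0.7582, -673.0108], [0.0, 0.0, 0.0, 1.0]]}
top {'fov_y': 42.2538, 'cx': 283.977, 'cy': 203.9031, 'extrinsics': [[-0.021, -0.9997, 0.0082, 45.6001], [0.9948, -0.0201, 0.0997, -563.2025], [-0.0995, 0.0103, 0.995, -1151.4865], [0.0, 0.0, 0.0, 1.0]]}
wrist {'fov_y': 61.1862, 'cx': 282.5999, 'cy': 210.9507, 'tool_from_camera': [[-0.0, 0.9625, 0.2711, 73.1126], [1.0, -0.0002, 0.0009, -0.9342], [0.0009, 0.2711, -0.9625, -157.7751], [0.0, 0.0, 0.0, 1.0]]}
```

View pics/top0.png

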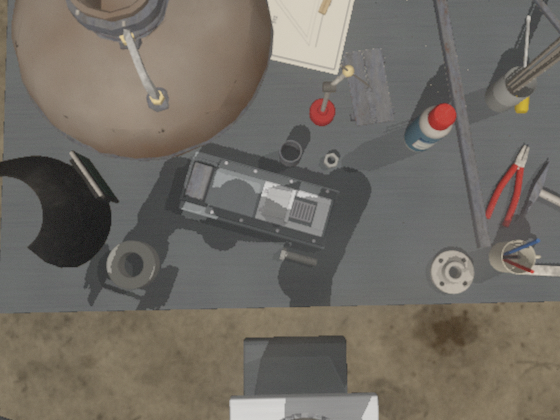

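View pics/scene0.png

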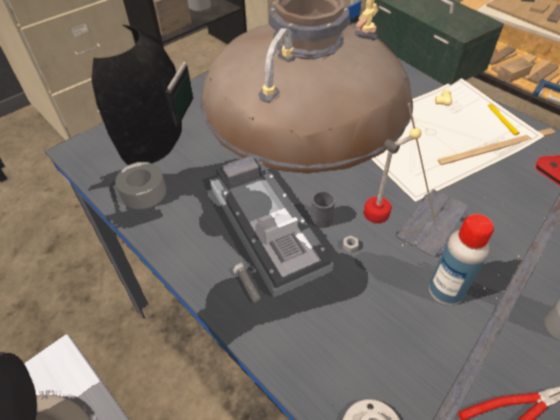

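The top view shows the fixture with its plunger near (303,211) and cradle near (198,180), so fixture +y points to the left and slightly up. A big vessel stands beyond the cradle. I'll crop both views to get accurate points.

Run:
```python
import cv2
a=cv2.imread("pics/top0.png")[140:255,175:345];cv2.imwrite("pics/tc.png",cv2.resize(a,None,fx=4.7,fy=4.7,interpolation=cv2.INTER_CUBIC))
a=cv2.imread("pics/scene0.png")[150:300,190:360];cv2.imwrite("pics/sc.png",cv2.resize(a,None,fx=4,fy=4,interpolation=cv2.INTER_CUBIC))
```

```text
(no output)
```

View pics/tc.png

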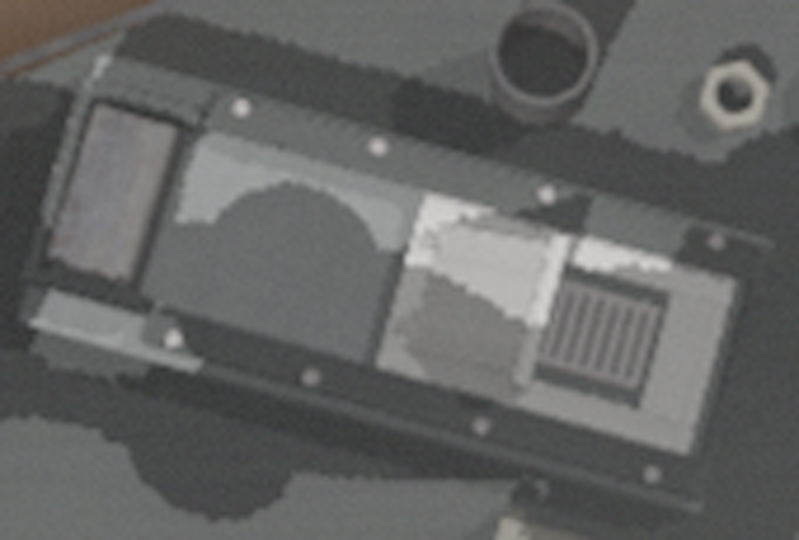

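View pics/sc.png

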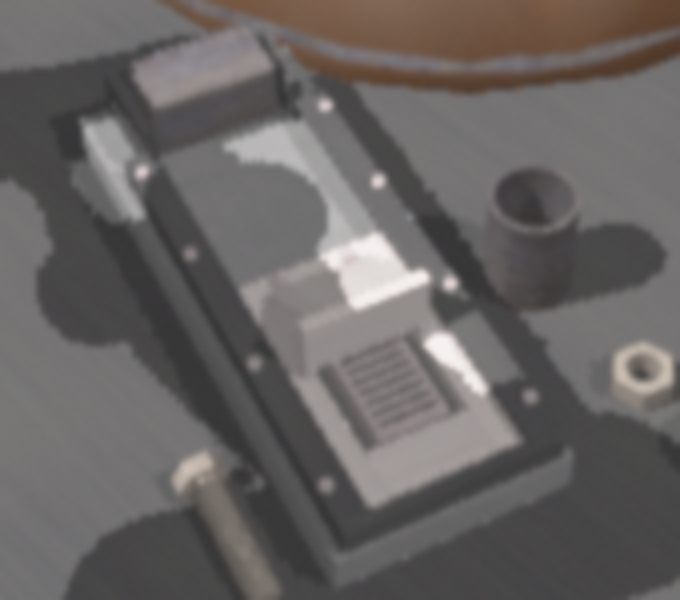

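The crops show the slide tail, the pad, the wall top and the guide screws in both views. I'll fit the fixture pose to these points and triangulate the vessel rim roughly.

```bash
cat > h.py <<'E'
import numpy as np
C={"top":(42.2538,283.977,203.9031,[[-0.021,-0.9997,0.0082,45.6001],[0.9948,-0.0201,0.0997,-563.2025],[-0.0995,0.0103,0.995,-1151.4865]]),
"scene":(49.8245,285.6058,213.1846,[[0.7153,-0.6988,-0.0053,-390.3513],[0.5323,0.5399,0.652,-382.5203],[-0.4528,-0.4692,0.7582,-673.0108]])}
def proj(n,P):
    fv,cx,cy,E=C[n];E=np.array(E);p=E[:,:3]@P+E[:,3];f=210/np.tan(np.radians(fv/2))
    return np.array([cx-f*p[0]/p[2],cy+f*p[1]/p[2]])
def crop(n,u):
    s,o=(4.7,(175,140)) if n=="top" else (4,(190,150))
    return (np.array(u)+.5)/s-.5+o
E
python3 - <<'E'
from h import *
from scipy.optimize import least_squares
# (name, x, y, z, slide?)
K=[("top",(665,295),20,-34,42,0),("top",(640,390),-20,-34,42,0),("scene",(455,413),20,-34,42,0),("scene",(374,443),-20,-34,42,0),
("top",(570,237),35,14,80,1),("top",(527,390),-35,14,80,1),("scene",(428,278),35,14,80,1),("scene",(303,328),-35,14,80,1),
("top",(740,282),42,-64,40,1),("top",(690,455),-42,-64,40,1),("scene",(522,440),42,-64,40,1),("scene",(370,507),-42,-64,40,1)]
S=[[("top",u),("scene",v)] for u,v in [((717,241),(530,397)),((547,194),(450,284)),((378,146),(379,181)),((241,107),(325,104)),((652,474),(326,485)),((482,425),(254,362)),((310,377),(190,254)),((174,340),(141,173))]]
def W(q,x,y,z):
    c,s=np.cos(q[2]),np.sin(q[2]);return np.array([q[0]+c*x-s*y,q[1]+s*x+c*y,z])
def res(q):
    r=[]
    for n,u,x,y,z,sl in K:r.append(proj(n,W(q,x,y+sl*q[3],z))-crop(n,u))
    for i,p in enumerate(S):
        for n,u in p:r.append(proj(n,W(q,q[4]*(1 if i<4 else -1),q[5+i%4],46))-crop(n,u))
    return np.array(r).ravel()
q0=[530,60,-.287,0,51,-60,20,80,150]
f=least_squares(res,q0,loss="soft_l1");print(f.x.round(3));print(f.fun.reshape(-1,2).round(1).tolist())
q=f.x
for n,y in(("plunger",0),("cradle",217),("end",110)):print(n,W(q,0,y,0).round(1))
# vessel: rim centre rays
def res2(p):
    P=p[:3];r=p[3];o=[]
    for n,ext in (("top",[(273,40,0),(12,40,0),(143,158,1)]),("scene",[(203,95,0),(411,92,0),(300,167,1)])):
        for a in ext:
            uv=np.array([proj(n,P+r*np.array([np.cos(t),np.sin(t),0])) for t in np.linspace(0,6.28,90)])
            o.append((uv[:,0].max() if a[0]>P_mid[n] else uv[:,0].min())-a[0] if a[2]==0 else uv[:,1].max()-a[1])
    return o
P_mid={"top":143,"scene":307}
g=least_squares(res2,[800,350,100,200]);print("vessel",g.x.round(0),g.fun.round(1))
E
```

```text
[ 5.50042e+02  3.95300e+00 -2.96000e-01  1.52600e+00  5.51300e+01
 -4.77620e+01  3.25850e+01  1.12821e+02  1.77782e+02]
[[-0.1, 2.5], [0.2, 0.2], [-0.5, -0.6], [1.4, -0.2], [0.3, -0.4], [0.3, -0.6], [1.2, 0.6], [0.1, 1.1], [-0.7, -0.9], [-0.4, -0.1], [-0.1, -0.3], [-1.1, 0.1], [-0.5, -0.2], [0.1, 0.5], [-0.4, -0.3], [0.1, 0.6], [-0.4, -0.2], [-0.1, 0.8], [-0.3, -0.1], [0.1, 1.2], [-0.4, -0.2], [0.1, 0.7], [-0.6, -0.0], [0.1, 1.0], [-0.3, -0.1], [-0.1, 0.6], [-0.6, -0.5], [0.2, 0.6]]
plunger [550.   4.   0.]
cradle [613.4 211.5   0. ]
end [582.2 109.2   0. ]
vessel [963. 344.  20. 290.] [-1.6  1.2 -0.1 -1.7  1.8 -0. ]
```

```bash
python3 -m crank '[[-0.043,-0.037,0,0,0,0],[-0.043,-0.037,0,0,0,0],[-0.043,-0.037,0,0,0,0],[-0.043,-0.037,0,0,0,0]]' 0; python3 -m crank '[[-0.043,-0.037,0,0,0,0],[-0.043,-0.037,0,0,0,0],[-0.043,-0.037,0,0,0,0],[-0.043,-0.037,0,0,0,0]]'; python3 -m crank '[[0,0,0,0,0,0.17],[0,0,0,0,0,0.17],[0,0,0,0,0,0.17],[0,0,0,0,0,0.17],[0,0,0,0,0,0.17]]';python3 -m crank '[[0,0,0,0,0,0.17],[0,0,0,0,0,0.17],[0,0,0,0,0,0.17],[0,0,0,0,0,0.17],[0,0,0,0,0,0]]'
```

```text
time: 0.65
tool_pos: [288.0, 296.8, 226.6]
tcp_rot: [3.141, 0.0, 2.803]
contact_force: [0.4, 1.0, -1.1]
grip_width: 56.3
finger_force: 0.0
time: 1.15
tool_pos: [401.1, 99.9, 226.8]
tcp_rot: [3.141, 0.0, 2.803]
contact_force: [0.7, 0.1, -0.5]
grip_width: 16.3
finger_force: 0.0
time: 1.78
tool_pos: [400.4, 101.6, 226.5]
tcp_rot: [-3.141, -0.0, 1.947]
contact_force: [0.4, 0.3, -0.2]
grip_width: 0.4
finger_force: 0.0
time: 2.4
tool_pos: [400.4, 101.7, 226.6]
tcp_rot: [-3.141, 0.0, 1.274]
contact_force: [-0.3, -0.6, -0.3]
grip_width: 0.9
finger_force: 0.0
```

```bash
python3 -m crank '[[-0.014,0.043,0.018,0,0,0],[-0.014,0.043,0.018,0,0,0],[-0.014,0.043,0.018,0,0,0],[-0.014,0.043,0.018,0,0,0],[0,0,0,0,0,0]]'
python3 - <<'E'
from plant import bot
import cv2,numpy as np
o=bot.get_obs();print(o["tool_pos"],o["tcp_rot"])
c=bot.capture("wrist");cv2.imwrite("pics/w1.png",c["color"])
E
```

```text
time: 3.02
tool_pos: [549.3, -4.1, 152.4]
tcp_rot: [-3.139, 0.001, 1.274]
contact_force: [0.4, 0.1, 0.2]
grip_width: 0.1
finger_force: 0.0
[549.3381455   -4.07086671 152.4109538 ] [-3.13876520e+00  6.10282457e-04  1.27398322e+00]
```

View pics/w1.png

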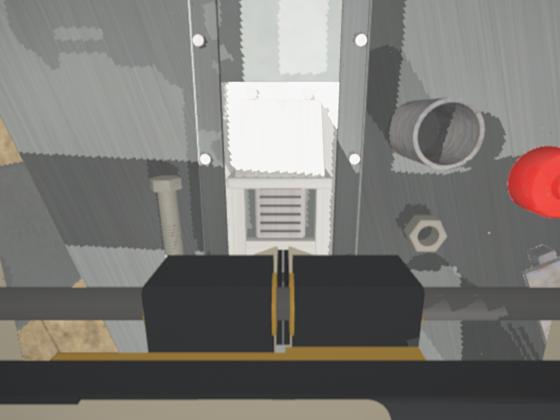

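The wrist view shows the slide straight ahead: the pad near edge is at row 237 (cols 259–305) and the screws are at (198,40), (361,40), (205,159) and (354,159). I'll refine the pose from these points.

Run:
```python
import numpy as np
from scipy.spatial.transform import Rotation as R
from scipy.optimize import least_squares
T=np.array([[0,.9625,.2711,73.1126],[1,-.0002,.0009,-.9342],[.0009,.2711,-.9625,-157.7751],[0,0,0,1]])
M=np.eye(4);M[:3,:3]=R.from_euler("xyz",[-3.1388,.0006,1.27398]).as_matrix();M[:3,3]=[549.34,-4.07,152.41]
E=np.linalg.inv(M@T);f=210/np.tan(np.radians(61.1862/2))
def proj(P):
    p=E[:3,:3]@P+E[:3,3];return np.array([282.6-f*p[0]/p[2],210.95+f*p[1]/p[2]])
def W(q,x,y,z):
    c,s=np.cos(q[2]),np.sin(q[2]);return np.array([q[0]+c*x-s*y,q[1]+s*x+c*y,z])
K=[((198,40),-55.13,112.8,46),((361,40),55.13,112.8,46),((205,159),-55.13,32.6,46),((354,159),55.13,32.6,46),((259,237),-20,-34,42),((305,237),20,-34,42)]
res=lambda q:np.array([proj(W(q,*k[1:]))-k[0] for k in K]).ravel()
g=least_squares(res,[550,4,-.296]);print(g.x.round(3),g.fun.round(1))
q=g.x
for off in(-2,0,2):print(off,[proj(W(q,*a)).round(0).tolist() for a in((-35,14+off,80),(35,14+off,80),(-28,-37+off,40),(28,-37+off,40))])
c,s=np.cos(q[2]),np.sin(q[2]);d=M[:2,3]-q[:2];print("tcp in fixture",c*d[0]+s*d[1],-s*d[0]+c*d[1],"yaw err",1.274-(np.pi/2+q[2]))
print("fingertip px",proj(M[:3,3]),proj(M[:3,3]+[0,0,-40]))
```

```text
[ 5.48608e+02  3.72800e+00 -2.91000e-01] [ 0.4 -0.3 -0.4 -1.5  1.  -1.2  0.8 -1.9 -2.9  3.1  0.9  2.9]
-2 [[227.0, 195.0], [333.0, 195.0], [247.0, 245.0], [316.0, 245.0]]
0 [[227.0, 192.0], [333.0, 192.0], [247.0, 243.0], [316.0, 243.0]]
2 [[227.0, 189.0], [333.0, 189.0], [246.0, 240.0], [316.0, 240.0]]
tcp in fixture 2.9383671115702414 -7.259732319813105 yaw err -0.005757759814223107
fingertip px [284.84084052 268.04858846] [284.68141208 239.22573907]
```

```bash
python3 -m crank '[[0,-0.0025,0.03,0,0,0],[0,0,0.03,0,0,0],[0,0,0.03,0,0,0],[0,0,0.012,0,0,0],[0,0,0,0,0,0]]';python3 -m crank '[[0,0,0.004,0,0,0],[0,0,0.004,0,0,0],[0,0,0.004,0,0,0],[0,0,0,0,0,0]]';python3 -m crank '[[0,0,0.004,0,0,0],[0,0,0.003,0,0,0],[0,0,0.003,0,0,0],[0,0,0,0,0,0]]'
```

```text
time: 3.7
tool_pos: [545.7, -1.1, 52.9]
tcp_rot: [-3.141, -0.0, 1.274]
contact_force: [0.1, -0.8, 1.4]
grip_width: 0.1
finger_force: 0.0
time: 4.2
tool_pos: [546.5, -1.7, 41.0]
tcp_rot: [3.141, -0.0, 1.273]
contact_force: [-0.0, -0.3, 3.5]
grip_width: 0.3
finger_force: 2.0
time: 4.7
tool_pos: [546.5, -1.7, 30.9]
tcp_rot: [3.141, -0.0, 1.273]
contact_force: [-1.7, 0.5, 6.8]
grip_width: 0.5
finger_force: 3.5
```

```bash
python3 -m crank '[[0,0,0.002,0,0,0],[0,0,0,0,0,0]]'; python3 -m crank '[[0,0,0.001,0,0,0],[0,0,0,0,0,0]]'
```

```text
time: 4.95
tool_pos: [546.5, -1.7, 29.0]
tcp_rot: [3.141, -0.0, 1.273]
contact_force: [-1.4, 1.8, 7.6]
grip_width: 0.4
finger_force: 3.7
time: 5.2
tool_pos: [546.5, -1.7, 28.7]
tcp_rot: [3.14, -0.0, 1.273]
contact_force: [-2.0, 0.7, 11.8]
grip_width: 0.5
finger_force: 6.1
```

```bash
python3 -m crank '[[0.005,0,0,0,0,0],[0.004,0,0,0,0,0],[0.004,0,0,0,0,0],[0.004,0,0,0,0,0],[0,0,0,0,0,0]]'; python3 -m crank '[[0.004,0,0,0,0,0],[0.004,0,0,0,0,0],[0.004,0,0,0,0,0],[0,0,0,0,0,0]]'
```

```text
time: 5.82
tool_pos: [551.9, 12.7, 28.7]
tcp_rot: [3.139, 0.002, 1.273]
contact_force: [-1.5, -8.8, 11.9]
grip_width: 0.3
finger_force: 5.9
time: 6.32
tool_pos: [555.4, 24.1, 28.7]
tcp_rot: [3.139, 0.002, 1.273]
contact_force: [-2.6, -8.9, 11.3]
grip_width: 0.4
finger_force: 5.8
```

```bash
python3 -m crank '[[0.005,0,0,0,0,0],[0.005,0,0,0,0,0],[0.005,0,0,0,0,0],[0.005,0,0,0,0,0],[0.005,0,0,0,0,0]]'; python3 -m crank '[[0.006,0,-0.001,0,0,0],[0.006,0,-0.001,0,0,0],[0.006,0,0,0,0,0],[0.006,0,0,0,0,0],[0.006,0,0,0,0,0]]';python3 -m crank '[[0.006,0,0,0,0,0],[0.006,0,0,0,0,0],[0.004,0,0,0,0,0],[0,0,0,0,0,0]]'
```

```text
time: 6.95
tool_pos: [562.5, 47.6, 28.7]
tcp_rot: [3.14, 0.003, 1.273]
contact_force: [-3.0, -11.4, 11.2]
grip_width: 0.7
finger_force: 7.3
time: 7.58
tool_pos: [570.2, 76.9, 28.8]
tcp_rot: [-3.14, 0.003, 1.273]
contact_force: [-0.4, -8.8, 0.2]
grip_width: 0.8
finger_force: 4.3
time: 8.07
tool_pos: [574.9, 92.5, 28.8]
tcp_rot: [-3.14, 0.003, 1.273]
contact_force: [-0.2, -7.1, -0.7]
grip_width: 0.6
finger_force: 3.2
```

```bash
python3 -m crank '[[0.005,0,-0.001,0,0,0],[0.005,0,0,0,0,0],[0.004,0,0,0,0,0],[0,0,0,0,0,0]]'; python3 -m crank '[[0.003,0,0,0,0,0],[0,0,0,0,0,0]]'; python3 -m crank '[[0.002,0,0,0,0,0],[0,0,0,0,0,0]]'
```

```text
time: 8.57
tool_pos: [578.9, 106.9, 29.7]
tcp_rot: [-3.14, 0.001, 1.273]
contact_force: [-0.8, -4.4, -1.9]
grip_width: 0.3
finger_force: 1.8
time: 8.82
tool_pos: [580.1, 110.0, 30.3]
tcp_rot: [-3.141, 0.001, 1.273]
contact_force: [-0.6, -5.1, -3.8]
grip_width: 0.1
finger_force: 2.4
time: 9.07
tool_pos: [580.1, 110.1, 30.5]
tcp_rot: [-3.14, 0.004, 1.273]
contact_force: [-4.1, -12.6, 0.1]
grip_width: 0.4
finger_force: 6.9
```

```bash
python3 -m crank '[[-0.006,0,0,0,0,0],[-0.006,0,0,0,0,0],[0,0,-0.03,0,0,0],[0,0,-0.04,0,0,0],[0,0,-0.04,0,0,0]]';python3 -m crank '[[-0.06,0,-0.03,0,0,0],[-0.06,0,-0.03,0,0,0],[-0.06,0,-0.02,0,0,0],[0,0,0,0,0,0]]'
python3 - <<'E'
from plant import bot
import cv2,numpy as np
a=bot.capture("wrist")["color"];b=bot.capture("scene")["color"][150:300,190:360]
cv2.imwrite("pics/f1.png",np.hstack([cv2.resize(a,(400,300)),cv2.resize(b,(400,353),interpolation=cv2.INTER_CUBIC)[:300]]))
E
```

```text
time: 9.7
tool_pos: [577.6, 101.0, 142.1]
tcp_rot: [3.141, -0.001, 1.273]
contact_force: [0.3, -0.2, 0.8]
grip_width: 0.4
finger_force: 0.0
time: 10.2
tool_pos: [527.5, -66.2, 218.6]
tcp_rot: [3.137, -0.0, 1.268]
contact_force: [-0.1, 0.6, -0.4]
grip_width: 0.4
finger_force: 0.0
```

View pics/f1.png

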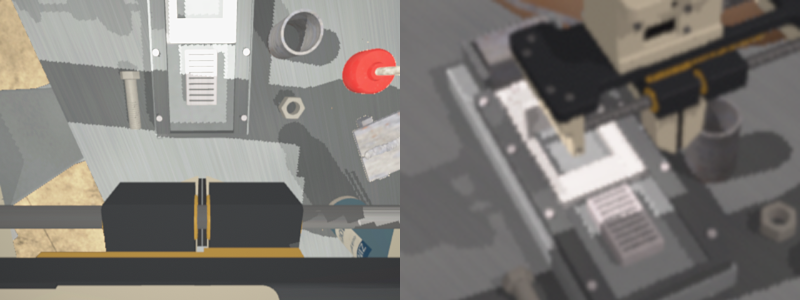

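The plunger now stands fully visible and raised behind the slide's tail: wrist part (200,75), scene part (625,225). The tube, pipe, nut and bolt look undisturbed, and the robot is clear of everything.

```bash
python3 -c "
from plant import bot
print(bot.close_job())"
```

```text
the job is handed in; nothing more can be done
None
```

The slide is shut against its stop, the plunger has sprung up behind its tail, the pipe, nut and bolt look untouched in the last pictures, and the job was handed in at about 10 s with the arm clear.

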